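# Press in the lid centres of three preserve jars, tallest first

### The job

The three filled jars have cooled and the middles of their lids still stand up: with a fingertip, gently press the raised middle of each lid in until it stays down, first the tallest jar, then the middle one, then the shortest. Only press the lids: leave the jars standing where they are, never lifted or shoved about, and do not disturb the empty jar, mug, screw band or spoon.

Things in the scene. Friction and masses are not known exactly. Their poses are not given: they have to be found in the camera images.
- jar_tall: the tallest of the three filled preserve jars: glass, 68 mm across, loose, with a 62 mm wide steel screw lid whose rim is 165 mm above the jar's underside. Origin: centre of the underside; z up. It stands on the wooden board
- lid_tall (a point): centre of the top face of the raised middle of the tallest jar's lid: a steel disc 44 mm across (flat top 36 mm) standing 7 mm above the lid's rim before it is pressed, 1 mm above it once fully in; the point moves down with it
- dome_tall (a joint): how far that raised middle has been pushed in: 0 up (start), 0.006 m fully in. It starts to yield at about 3.5 N, stiffens slightly to about 6 N fully in (a hard stop there: reaching it faster than about 25 mm/s jolts the jar with over 30 N), and stays where it is left; past 0.003 m (about 4.7 N) counts as pressed in
- jar_mid: the middle-height of the three filled preserve jars: glass, 68 mm across, loose, with a 62 mm wide steel screw lid whose rim is 125 mm above the jar's underside. Origin: centre of the underside; z up. It stands on the wooden board
- lid_mid (a point): centre of the top face of the raised middle of the middle-height jar's lid: a steel disc 44 mm across (flat top 36 mm) standing 7 mm above the lid's rim before it is pressed, 1 mm above it once fully in; the point moves down with it
- dome_mid (a joint): how far that raised middle has been pushed in: 0 up (start), 0.006 m fully in. It starts to yield at about 3.5 N, stiffens slightly to about 6 N fully in (a hard stop there: reaching it faster than about 25 mm/s jolts the jar with over 30 N), and stays where it is left; past 0.003 m (about 4.7 N) counts as pressed in
- jar_short: the shortest of the three filled preserve jars: glass, 68 mm across, loose, with a 62 mm wide steel screw lid whose rim is 85 mm above the jar's underside. Origin: centre of the underside; z up. It stands on the wooden board
- lid_short (a point): centre of the top face of the raised middle of the shortest jar's lid: a steel disc 44 mm across (flat top 36 mm) standing 7 mm above the lid's rim before it is pressed, 1 mm above it once fully in; the point moves down with it
- dome_short (a joint): how far that raised middle has been pushed in: 0 up (start), 0.006 m fully in. It starts to yield at about 3.5 N, stiffens slightly to about 6 N fully in (a hard stop there: reaching it faster than about 25 mm/s jolts the jar with over 30 N), and stays where it is left; past 0.003 m (about 4.7 N) counts as pressed in
- board: fixed wooden board the three filled jars stand on in a row along its length (its y axis), 160 x 460 x 12 mm; origin at the centre of its underside, on the worktop
- empty_jar: bystander: open, empty glass jar without a lid, 68 mm across, 110 mm high, beside the board; origin at the centre of its underside
- mug: bystander: white ceramic mug, 80 mm across, 90 mm high, handle on its y side, on the worktop beyond the board; origin at the centre of its underside
- band: bystander: spare steel screw band (open ring), 72 mm across, 16 mm high, flat on the worktop beyond the board; origin at the centre of its underside
- spoon: bystander: wooden spoon about 220 mm long, lying on the worktop between the robot and the board; 10 to 20 mm thick; origin near its middle, at the underside; x along its length, from handle to bowl

How it is judged (in metres and radians):
On the way, in this order (a step that is already met when the one before it is completed fails the run):
1. the raised lid centre of the tallest jar is pressed in (over 3 mm of its 6 mm) by the fingers (value of joint dome_tall above 0.003 m and contact force between the fingers and jar_tall above 0.3 N), for 0.02 s.
2. the raised lid centre of the middle-height jar is pressed in (over 3 mm of its 6 mm) by the fingers (value of joint dome_mid above 0.003 m and contact force between the fingers and jar_mid above 0.3 N), for 0.02 s.
3. the raised lid centre of the shortest jar is pressed in (over 3 mm of its 6 mm) by the fingers (value of joint dome_short above 0.003 m and contact force between the fingers and jar_short above 0.3 N), for 0.02 s.
At the end, for the whole second after the job is handed in: The lid centres of all three filled jars are pressed in by more than 3 mm, each jar stands upright (within 0.1 rad), at rest, within 20 mm of its starting place; the empty jar, mug, screw band and spoon are within 25 mm of theirs (value of joint each of dome_tall, dome_mid, dome_short above 0.003 m and distance of each of jar_tall, jar_mid, jar_short from where it was at the start of the episode below 0.02 m and angle between each of jar_tall, jar_mid, jar_short's own z axis and vertical below 0.1 rad and linear speed of each of jar_tall, jar_mid, jar_short below 0.02 m/s and distance of each of empty_jar, mug, band, spoon from where it was at the start of the episode below 0.025 m); the robot touches nothing.
It fails at once if a lid is pressed out of order, before that of a taller jar ((value of joint dome_mid above 0.0015 m and value of joint dome_tall below 0.003 m) or (value of joint dome_short above 0.0015 m and value of joint dome_tall below 0.003 m) or (value of joint dome_short above 0.0015 m and value of joint dome_mid below 0.003 m)).
It fails at once if a jar is pressed too hard (over 30 N) (contact force between any of the fingers, the arm and jar_tall above 30 N or contact force between any of the fingers, the arm and jar_mid above 30 N or contact force between any of the fingers, the arm and jar_short above 30 N).
It fails at once if a filled jar is lifted (over 10 mm), shifted by more than 20 mm, or tipped by more than 0.2 rad (distance of any of jar_tall, jar_mid, jar_short from where it was at the start of the episode above 0.02 m or height (world z) of any of jar_tall, jar_mid, jar_short above 0.022 m or angle between any of jar_tall, jar_mid, jar_short's own z axis and vertical above 0.2 rad).
It fails at once if the empty jar, mug, screw band or spoon is moved by more than 25 mm (distance of any of empty_jar, mug, band, spoon from where it was at the start of the episode above 0.025 m).
It also fails if it takes over 42 s, if anything falls off the work surface, if the arm or the gripper's body presses on something with over 40 N, if the wrist force passes 120 N, or if a joint passes its speed limit or range.

### The arm

A 6-joint arm with a two-finger parallel gripper is mounted at the origin on the work surface. World frame = base frame: x ahead of the robot, y to its left, z up, the work surface at z = 0. Lengths are in m, angles in degrees, forces in N, time in s.
With the tool pointing down it reaches from about 0.3 to 0.75 m from the base axis. Payload 8.5 kg.
Tool frame: the origin (TCP) lies midway between the tips of the shut fingers; the grasp point (between the pads) lies grasp_offset behind it (grasp_offset is the distance from the TCP to the grasp point, in m); z points along the fingers, y is the line along which they close (so a half turn about z gives the same grasp; the last joint's range is limited). The gripper opens to 85 mm and grips with 20 to 120 N. Pads are 22 mm wide; open, the fingers measure 114 mm over their backs; the gripper's body (76 mm by 85 mm) begins 54 mm behind the grasp point. The pads swing forward as they close: fully open they stand 13 mm farther back than shut.
Start: joints at [-12.336, 21.807, 74.336, -0, 83.858, -12.336], TCP at [0.55, 0, 0.231] pointing down, gripper open.
Joint ranges: [-178.18, 178.18], [-50.72, 133.34], [12.68, 142.11], [-81.47, 261.47], [9.98, 163.14], [-165.26, 165.26]. Speed limits (degrees/s): [136.94, 136.94, 180, 180, 180, 180].

### API

Orientations are given as a 3x3 rotation matrix whose columns are the frame's x, y, z axes.
In Python, from rig import observe, get_image, camera_params, close_job, grasp_offset gives the robot as it stands.
- The arm moves only by the shell command python3 -m handwheel 'ROWS' [OPENING] [FORCE]. ROWS is JSON, a list of rows, each a list of 2 entries, a list of its own where there are three numbers: the shift along the tool's x, y, z as a fraction of full scale, then the turn, a rotation vector about the tool's x, y, z as a fraction of full scale. In form: [[[dx, dy, dz], [ax, ay, az]], ...]. A call has 1 to 10 rows; each row is the pose to reach, as a shift and turn from the pose commanded when the call began, along the tool's axes at that moment, turning the shorter way round; what a row does not reach only later rows make up. Full scale, the value 1, is 0.5 m for a shift and pi rad for a turn. A row lasts 1/10 s, in which the tool goes at most 50 mm and 8.59 degrees, less where a joint would pass 70% of its speed; a pose out of reach is approached as far as the arm can. A call with a number of a shift or a turn outside -1 to 1 is refused whole. A call with a gripper value outside its range is refused whole. OPENING is the opening, from 0 (shut) to 1 (fully open), set as the call begins (- or left out, the last holds). The fingers move at their own pace and stop on an object; FORCE is the grip in N (left out, the last holds). Time passes only in rows, so rows that repeat a pose let the fingers close. It gives the time, the measured TCP pose, the force, the opening and the grip force at its end, in the units of the state.
- observe(): the state, without advancing time (a new reading comes with each control period).
- get_image(name): name is "scene" or "side" or "wrist"; returns (picture, depth): 480x640x3 uint8, red, green, blue; 480x640 float32, m along the optical axis (not along the pixel's ray), 0 where there is no reading.
- camera_params(name): a dict with "K" (3x3 intrinsics, pixels), "R" (3x3) and "t" (3): a world point X has camera coordinates R X + t. Camera axes: x right, y down, z forward; pixel columns grow to the right and rows downward; lengths in m; the calibration is good to about 2 mm. A picture is of the moment at which its call begins: read the wrist's pose just before it. camera_params takes no time and is no camera call; for the wrist camera it gives the pose at the moment of the call.
- close_job(): hands the job in; it is judged then, once.
The state is a dict: "time_s": time; "q": joint angles; "qvel": joint speeds; "joint_efforts": joint torques, N m; "position": TCP position; "tool_rot": TCP orientation; "ft_force": force on the tool from outside, world axes, zero at the start; "wrist_torque": the same for the moment, N m; "grip_width": finger opening in m; "gripper_force": force on a finger pad.
Only numpy, scipy, OpenCV 4.12 (cv2) and the standard library are available. Lean on these libraries where they do the work, as an engineer would, in place of code of your own. Each camera call takes 0.05 s, during which the arm holds its last target. There are 200 camera calls.

## Working session

There is one attempt and no reset: what is moved stays moved. The work goes in short steps, Python scripts to look and compute and a shell command to move; the robot and the scene stay as the last step left them, time stands still between calls to the robot, and variables do not carry over. Pictures are saved under pics/ and viewed, at most 10 in all, crops included, and the job is handed in when it is done.

```bash
mkdir -p pics
python3 - <<'E'
from rig import *
import cv2,numpy as np
o=observe();print(o['time_s'],o['position'],o['tool_rot'],o['ft_force'],grasp_offset)
ims=[]
for n in("scene","side"):
    p,d=get_image(n);np.savez(f'{n}.npz',p=p,d=d,**camera_params(n));cv2.imwrite(f'pics/{n}.png',p[:,:,::-1]);print(n,camera_params(n))
E
```

```text
0.0 [5.49705499e-01 5.99372881e-05 2.30708092e-01] [[-5.45006911e-05  9.99998979e-01 -1.42813695e-03]
 [ 9.99999958e-01  5.49087484e-05  2.85689391e-04]
 [ 2.85767516e-04 -1.42812132e-03 -9.99998939e-01]] [0.07290465 0.51860522 0.25123126] 0.0187
scene {'K': array([[459.77303834,   0.        , 320.82064492],
       [  0.        , 459.77303834, 234.78710313],
       [  0.        ,   0.        ,   1.        ]]), 'R': array([[-0.68975748,  0.724011  ,  0.00653366],
       [ 0.48664101,  0.47026158, -0.73622997],
       [-0.53611113, -0.50464058, -0.67669989]]), 't': array([ 0.33098139, -0.23792248,  1.17421804])}
side {'K': array([[466.46260418,   0.        , 320.92378233],
       [  0.        , 466.46260418, 235.71405961],
       [  0.        ,   0.        ,   1.        ]]), 'R': array([[-0.78075167, -0.62479448,  0.00766134],
       [-0.37049811,  0.45303661, -0.81085694],
       [ 0.50314807, -0.63591642, -0.58519426]]), 't': array([0.51541465, 0.27741432, 0.61288331])}
```

View pics/scene.png

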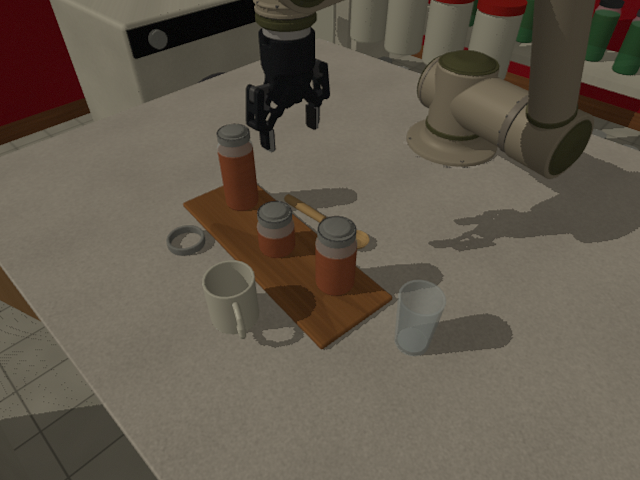

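View pics/side.png

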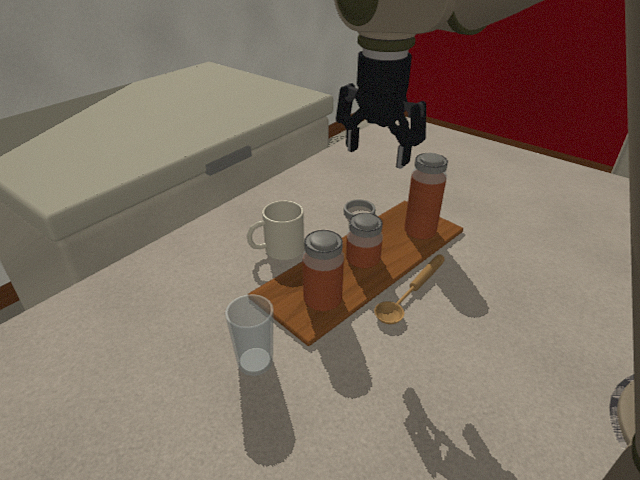

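The scene view shows the tall lid at (234,130), short at (275,211) and mid at (337,230). In the side view they are at (431,160), (365,221) and (323,240). So the row order is tall, short, mid, with the empty jar beyond mid.

Run:
```python
import numpy as np,cv2
pix={'scene':dict(tall=(234,130),short=(275,211),mid=(337,230)),'side':dict(tall=(431,160),short=(365,221),mid=(323,240))}
rays={}
for n in pix:
    f=np.load(n+'.npz');K,R,t,d=f['K'],f['R'],f['t'],f['d']
    v,u=np.mgrid[:480,:640];P=np.stack([(u-K[0,2])/K[0,0]*d,(v-K[1,2])/K[1,1]*d,d],-1)
    W=(P-t)@R
    for j,(cu,cv) in pix[n].items():
        w=W[cv-25:cv+25,cu-28:cu+28].reshape(-1,3);uv=np.stack([u,v],-1)[cv-25:cv+25,cu-28:cu+28].reshape(-1,2)
        c0=np.median(W[cv-4:cv+3,cu-5:cu+5].reshape(-1,3),0)
        m=(abs(w[:,2]-c0[2])<.0025)&(np.hypot(*(w-c0)[:,:2].T)<.03)
        (cx,cy),r=cv2.minEnclosingCircle(w[m][:,:2].astype(np.float32))
        # whole lid rim height: 7mm below
        print(n,j,'z',c0[2].round(4),'n',m.sum(),'circ',round(cx,4),round(cy,4),'dia',round(2*r,4),'mean',w[m].mean(0).round(4), 'range',np.ptp(w[m],0).round(3),'max z',np.percentile(w[:,2],99).round(4))
        pc=uv[m].mean(0);ray=R.T@np.linalg.inv(K)@[*pc,1];rays[n,j]=(-R.T@t,ray/np.linalg.norm(ray))
for j in pix['scene']:
    (a,p),(b,q)=rays['scene',j],rays['side',j]
    s=np.linalg.lstsq(np.c_[p,-q],b-a,rcond=None)[0];A,B=a+s[0]*p,b+s[1]*q
    print(j,'triang',((A+B)/2).round(4),'gap',np.linalg.norm(A-B).round(4))
```

```text
scene tall z 0.1843 n 218 circ 0.5348 -0.1776 dia 0.0449 mean [ 0.5356 -0.1762  0.1839] range [0.043 0.044 0.004] max z 0.3259
scene short z 0.1041 n 301 circ 0.5756 -0.0246 dia 0.0452 mean [ 0.5762 -0.023   0.104 ] range [0.043 0.044 0.004] max z 0.1055
scene mid z 0.1443 n 395 circ 0.5663 0.1148 dia 0.0449 mean [0.567  0.1152 0.1439] range [0.043 0.043 0.005] max z 0.1454
side tall z 0.1842 n 188 circ 0.5346 -0.1759 dia 0.0449 mean [ 0.5336 -0.1737  0.1841] range [0.043 0.041 0.005] max z 0.3037
side short z 0.1044 n 249 circ 0.5752 -0.0233 dia 0.0455 mean [ 0.5749 -0.022   0.1041] range [0.042 0.044 0.005] max z 0.1382
side mid z 0.1446 n 341 circ 0.5663 0.1149 dia 0.0444 mean [0.5649 0.1161 0.1441] range [0.044 0.043 0.004] max z 0.1456
tall triang [ 0.535  -0.1771  0.1828] gap 0.0008
short triang [ 0.5758 -0.0235  0.1031] gap 0.0004
mid triang [0.5661 0.1145 0.1426] gap 0.0001
```

Both views agree to about 2 mm, and the heights match the text (12 mm board plus jar): 0.184, 0.144 and 0.104. I'll shut the fingers and go above the tall jar.

```bash
python3 -m handwheel '[[[-0.06,-0.005,0],[0,0,0]],[[-0.14,-0.012,0],[0,0,0]],[[-0.22,-0.018,0],[0,0,0]],[[-0.3,-0.024,0],[0,0,0]],[[-0.34,-0.028,0],[0,0,0]],[[-0.353,-0.029,0],[0,0,0]],[[-0.353,-0.029,0],[0,0,0]],[[-0.353,-0.029,0],[0,0,0]],[[-0.353,-0.029,0],[0,0,0]],[[-0.353,-0.029,0],[0,0,0]]]' 0 20
python3 - <<'E'
from rig import *
import cv2
p,d=get_image("scene");q,_=get_image("side")
import numpy as np
cv2.imwrite('pics/a.png',np.hstack([p[:300,100:400],q[20:320,270:570]])[:,:,::-1])
E
```

```text
time_s: 1.1
position: [0.5356, -0.1755, 0.2314]
tool_rot: [[-0.001, 1.0, 0.0], [1.0, 0.001, 0.0], [0.0, 0.0, -1.0]]
ft_force: [0.2, 0.2, -0.4]
grip_width: -0.0
gripper_force: 0.0
```

View pics/a.png

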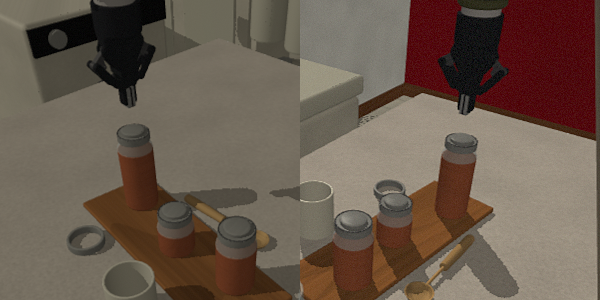

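The shut fingertips sit centred over the tall lid in both views. Next I'll descend to just above it.

```bash
python3 -m handwheel '[[[-0.001,-0.001,0.02],[0,0,0]],[[-0.002,-0.001,0.05],[0,0,0]],[[-0.002,-0.001,0.07],[0,0,0]],[[-0.002,-0.001,0.08],[0,0,0]],[[-0.002,-0.001,0.084],[0,0,0]],[[-0.002,-0.001,0.084],[0,0,0]],[[-0.002,-0.001,0.084],[0,0,0]]]'
```

```text
time_s: 1.9
position: [0.5352, -0.1776, 0.1898]
tool_rot: [[-0.0, 1.0, 0.001], [1.0, 0.0, -0.0], [-0.0, 0.001, -1.0]]
ft_force: [-0.6, 0.3, -0.1]
grip_width: 0.0003
gripper_force: 0.0
```

```bash
python3 -m handwheel '[[[0,0,0.002],[0,0,0]],[[0,0,0.004],[0,0,0]],[[0,0,0.006],[0,0,0]],[[0,0,0.008],[0,0,0]],[[0,0,0.01],[0,0,0]],[[0,0,0.012],[0,0,0]],[[0,0,0.014],[0,0,0]],[[0,0,0.016],[0,0,0]],[[0,0,0.016],[0,0,0]]]'
```

```text
time_s: 2.8
position: [0.535, -0.1775, 0.1814]
tool_rot: [[-0.0, 1.0, 0.0], [1.0, 0.0, -0.0], [-0.0, 0.0, -1.0]]
ft_force: [-0.8, 0.1, 4.0]
grip_width: 0.0001
gripper_force: 1.9
```

Contact at about 4 N, roughly 2 to 3 mm in. Continuing down slowly.

```bash
python3 -m handwheel '[[[0,0,0.001],[0,0,0]],[[0,0,0.002],[0,0,0]],[[0,0,0.003],[0,0,0]],[[0,0,0.004],[0,0,0]],[[0,0,0.005],[0,0,0]],[[0,0,0.005],[0,0,0]]]'
```

```text
time_s: 3.4
position: [0.535, -0.1775, 0.1789]
tool_rot: [[-0.0, 1.0, 0.0], [1.0, 0.0, -0.0], [-0.0, 0.0, -1.0]]
ft_force: [-1.0, -0.5, 4.8]
grip_width: 0.0002
gripper_force: 2.4
```

```bash
python3 -m handwheel '[[[0,0,0.001],[0,0,0]],[[0,0,0.002],[0,0,0]],[[0,0,0.002],[0,0,0]],[[0,0,0.002],[0,0,0]]]'
```

```text
time_s: 3.8
position: [0.5351, -0.1776, 0.178]
tool_rot: [[0.0, 1.0, 0.0], [1.0, -0.0, -0.0], [-0.0, 0.0, -1.0]]
ft_force: [-0.9, 0.2, 7.0]
grip_width: -0.0
gripper_force: 3.0
```

The force is 7 N at full depth, so the lid is in. I'll retreat, then check by depth.

```bash
python3 -m handwheel '[[[0,0,-0.01],[0,0,0]],[[0,0,-0.03],[0,0,0]],[[0,0,-0.07],[0,0,0]],[[0,0,-0.1],[0,0,0]],[[0.06,0.006,-0.11],[0,0,0]],[[0.14,0.014,-0.11],[0,0,0]],[[0.22,0.022,-0.11],[0,0,0]],[[0.3,0.03,-0.11],[0,0,0]],[[0.33,0.035,-0.11],[0,0,0]],[[0.33,0.035,-0.11],[0,0,0]]]'
cat > chk.py <<'E'
from rig import *
import numpy as np
for n in("scene","side"):
    p,d=get_image(n);c=camera_params(n);K,R,t=c['K'],c['R'],c['t']
    v,u=np.mgrid[:480,:640];W=(np.stack([(u-K[0,2])/K[0,0]*d,(v-K[1,2])/K[1,1]*d,d],-1)-t)@R
    for j,x,y,z in(('tall',.535,-.1768,.184),('mid',.5663,.1149,.144),('short',.5755,-.024,.104)):
        r=np.hypot(W[...,0]-x,W[...,1]-y);k=(abs(W[...,2]-z)<.012)
        m=k&(r<.015);e=k&(r<.045)
        print(n,j,'top z',np.median(W[m][:,2]).round(4),m.sum(),'lid extent centre',((W[e].max(0)+W[e].min(0))/2)[:2].round(4) if e.any() else '')
o=observe();print(o['time_s'],o['position'])
E
python3 chk.py
```

```text
time_s: 4.8
position: [0.5526, -0.011, 0.2332]
tool_rot: [[-0.003, 1.0, 0.0], [1.0, 0.003, -0.0], [-0.0, 0.0, -1.0]]
ft_force: [0.7, -1.3, -0.5]
grip_width: 0.0
gripper_force: 0.0
scene tall top z 0.1783 110 lid extent centre [ 0.5347 -0.1766]
scene mid top z 0.1441 195 lid extent centre [0.5658 0.1145]
scene short top z 0.1042 145 lid extent centre [ 0.5757 -0.0247]
side tall top z 0.1785 87 lid extent centre [ 0.5344 -0.1768]
side mid top z 0.1444 162 lid extent centre [0.5655 0.1153]
side short top z 0.1045 115 lid extent centre [ 0.5757 -0.0231]
4.9 [ 0.55259804 -0.01316079  0.2329505 ]
```

Tall has gone from 0.184 to 0.178, and the jar hasn't moved. Going to mid.

```bash
python3 -m handwheel '[[[0.06,0.006,0],[0,0,0]],[[0.14,0.015,0],[0,0,0]],[[0.21,0.022,0],[0,0,0]],[[0.245,0.026,0],[0,0,0]],[[0.255,0.027,0],[0,0,0]],[[0.255,0.027,0],[0,0,0]],[[0.255,0.027,0],[0,0,0]],[[0.255,0.027,0],[0,0,0]]]'
python3 -m handwheel '[[[0,0,0.04],[0,0,0]],[[0,0,0.09],[0,0,0]],[[0,0,0.13],[0,0,0]],[[0,0,0.15],[0,0,0]],[[0,0,0.16],[0,0,0]],[[0,0,0.164],[0,0,0]],[[0,0,0.164],[0,0,0]],[[0,0,0.164],[0,0,0]]]'
```

```text
time_s: 5.7
position: [0.5661, 0.1136, 0.2329]
tool_rot: [[0.002, 1.0, -0.0], [1.0, -0.002, -0.0], [-0.0, -0.0, -1.0]]
ft_force: [0.7, -0.0, 0.3]
grip_width: 0.0004
gripper_force: 0.0
time_s: 6.5
position: [0.5663, 0.115, 0.1516]
tool_rot: [[0.0, 1.0, 0.001], [1.0, -0.0, 0.0], [0.0, 0.001, -1.0]]
ft_force: [0.3, -0.1, 0.6]
grip_width: -0.0002
gripper_force: 0.0
```

```bash
python3 -m handwheel '[[[0,0,0.003],[0,0,0]],[[0,0,0.006],[0,0,0]],[[0,0,0.009],[0,0,0]],[[0,0,0.011],[0,0,0]],[[0,0,0.013],[0,0,0]],[[0,0,0.015],[0,0,0]],[[0,0,0.017],[0,0,0]],[[0,0,0.019],[0,0,0]],[[0,0,0.02],[0,0,0]],[[0,0,0.02],[0,0,0]]]'
```

```text
time_s: 7.5
position: [0.566, 0.115, 0.1409]
tool_rot: [[-0.0, 1.0, 0.0], [1.0, 0.0, 0.0], [0.0, 0.0, -1.0]]
ft_force: [-1.0, -0.2, 4.5]
grip_width: -0.0001
gripper_force: 2.1
```

```bash
python3 -m handwheel '[[[0,0,0.001],[0,0,0]],[[0,0,0.002],[0,0,0]],[[0,0,0.003],[0,0,0]],[[0,0,0.004],[0,0,0]],[[0,0,0.005],[0,0,0]],[[0,0,0.006],[0,0,0]],[[0,0,0.006],[0,0,0]],[[0,0,0.006],[0,0,0]]]'
```

```text
time_s: 8.3
position: [0.5661, 0.115, 0.1381]
tool_rot: [[-0.0, 1.0, 0.0], [1.0, 0.0, -0.0], [-0.0, 0.0, -1.0]]
ft_force: [-1.6, 0.7, 6.1]
grip_width: 0.0001
gripper_force: 3.0
```

The mid lid is down (6.1 N at full depth). I'll retreat and check before the short one.

```bash
python3 -m handwheel '[[[0,0,-0.01],[0,0,0]],[[0,0,-0.03],[0,0,0]],[[0,0,-0.07],[0,0,0]],[[0,0,-0.11],[0,0,0]],[[-0.05,0.003,-0.14],[0,0,0]],[[-0.13,0.009,-0.14],[0,0,0]],[[-0.21,0.015,-0.14],[0,0,0]],[[-0.26,0.018,-0.14],[0,0,0]],[[-0.278,0.019,-0.14],[0,0,0]],[[-0.278,0.019,-0.14],[0,0,0]]]'
python3 chk.py
```

```text
time_s: 9.3
position: [0.5756, -0.0247, 0.208]
tool_rot: [[0.002, 1.0, 0.0], [1.0, -0.002, 0.0], [0.0, 0.0, -1.0]]
ft_force: [-0.0, 1.1, 0.0]
grip_width: 0.0
gripper_force: 0.0
scene tall top z 0.1782 102 lid extent centre [ 0.5422 -0.1778]
scene mid top z 0.1383 195 lid extent centre [0.5662 0.1143]
scene short top z 0.1043 146 lid extent centre [ 0.5759 -0.0247]
side tall top z 0.1785 86 lid extent centre [ 0.5346 -0.177 ]
side mid top z 0.1384 166 lid extent centre [0.566  0.1158]
side short top z 0.1045 122 lid extent centre [ 0.5756 -0.0229]
9.4 [ 0.57543232 -0.0230936   0.20797753]
```

```bash
python3 -m handwheel '[[[0,0,0.04],[0,0,0]],[[0,0,0.1],[0,0,0]],[[0,0,0.15],[0,0,0]],[[0,0,0.175],[0,0,0]],[[0,0,0.19],[0,0,0]],[[0,0,0.194],[0,0,0]],[[0,0,0.194],[0,0,0]],[[0,0,0.194],[0,0,0]]]'
python3 -m handwheel '[[[0,0,0.003],[0,0,0]],[[0,0,0.006],[0,0,0]],[[0,0,0.009],[0,0,0]],[[0,0,0.011],[0,0,0]],[[0,0,0.013],[0,0,0]],[[0,0,0.015],[0,0,0]],[[0,0,0.017],[0,0,0]],[[0,0,0.019],[0,0,0]],[[0,0,0.02],[0,0,0]],[[0,0,0.02],[0,0,0]]]'
```

```text
time_s: 10.2
position: [0.5759, -0.024, 0.1118]
tool_rot: [[-0.0, 1.0, 0.002], [1.0, 0.0, -0.0], [-0.0, 0.002, -1.0]]
ft_force: [0.3, 0.7, -0.5]
grip_width: -0.0002
gripper_force: 0.0
time_s: 11.2
position: [0.5755, -0.024, 0.1009]
tool_rot: [[-0.0, 1.0, 0.0], [1.0, 0.0, -0.0], [-0.0, 0.0, -1.0]]
ft_force: [-1.1, -0.6, 4.3]
grip_width: -0.0001
gripper_force: 2.1
```

```bash
python3 -m handwheel '[[[0,0,0.001],[0,0,0]],[[0,0,0.002],[0,0,0]],[[0,0,0.003],[0,0,0]],[[0,0,0.004],[0,0,0]],[[0,0,0.005],[0,0,0]],[[0,0,0.006],[0,0,0]],[[0,0,0.006],[0,0,0]],[[0,0,0.006],[0,0,0]]]'
python3 -m handwheel '[[[0,0,-0.01],[0,0,0]],[[0,0,-0.03],[0,0,0]],[[0,0,-0.07],[0,0,0]],[[0,0,-0.12],[0,0,0]],[[0,0,-0.18],[0,0,0]],[[0,0,-0.25],[0,0,0]],[[0,0,-0.28],[0,0,0]],[[0,0,-0.28],[0,0,0]],[[0,0,-0.28],[0,0,0]],[[0,0,-0.28],[0,0,0]]]'
python3 chk.py
```

```text
time_s: 12.0
position: [0.5755, -0.024, 0.098]
tool_rot: [[0.0, 1.0, 0.0], [1.0, -0.0, -0.0], [-0.0, 0.0, -1.0]]
ft_force: [-1.2, 0.5, 6.5]
grip_width: -0.0004
gripper_force: 3.1
time_s: 13.0
position: [0.575, -0.0239, 0.2364]
tool_rot: [[0.0, 1.0, -0.003], [1.0, -0.0, 0.001], [0.001, -0.003, -1.0]]
ft_force: [0.3, 0.0, -0.6]
grip_width: 0.0004
gripper_force: 0.0
scene tall top z 0.1783 109 lid extent centre [ 0.5351 -0.1771]
scene mid top z 0.1383 196 lid extent centre [0.5661 0.1142]
scene short top z 0.0983 145 lid extent centre [ 0.5757 -0.0246]
side tall top z 0.1783 87 lid extent centre [ 0.5347 -0.1765]
side mid top z 0.1383 164 lid extent centre [0.5655 0.1155]
side short top z 0.0984 114 lid extent centre [ 0.5762 -0.0243]
13.1 [ 0.5751473  -0.02393754  0.23665827]
```

All three lids are in, the jars are where they started, and the arm is clear.

```bash
python3 -c "
from rig import *
print(close_job())"
```

```text
the job is handed in; nothing more can be done
None
```

I pressed all three lids fully in (about 6 mm each) in order — tall, mid, short — with about 7 N at most in the force readings and no measurable jar movement, and handed the job in at about 13 s; the hand-in returned no verdict.

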